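# Clear the loupe out of the measuring tray and load the brass specimen

### The job

Someone left the white stand loupe in the black measuring tray. First lift it out and stand it upright on the blue foam pad, fully on the pad; then lay the brass specimen flat in the tray, lengthwise along it. Set both down rather than dropping them, do not let the loupe tip over, and let go of everything.

Things in the scene. Friction and masses are not known exactly. Their poses are not given: they have to be found in the camera images.
- loupe: Stand loupe (a small round magnifier, the obstacle), white upright cylinder with a black band round its top and a glass lens facing up: 50 mm tall, 40 mm in diameter, with a 44 mm diameter foot over the lowest 8 mm; about 90 g. It starts standing on the tray's floor, anywhere within it. Origin: centre of its underside; z up its axis.
- brass: Brass specimen: yellow block 56 x 32 x 32 mm, 0.5 kg, lying on the table. Origin: centre of its underside; x along the 56 mm length, y across, z up. It lies nearer the robot than tray and pad, in a row with two unwanted blocks of the same size, one dark steel, one white ceramic, in any order, 50 mm or more apart. A 45 mm tall jar stands beyond tray and pad.
- tray: Measuring tray: shallow black open tray with a grey floor, fixed to the table, outside 92 x 66 mm and 11 mm high, walls 6 mm thick. Its pocket is 80 x 54 mm, its floor 6 mm above the table and its rim 5 mm above that floor. Origin: centre of its underside, at table height; x along its 92 mm length, y across, z up. It may be on the left or the right.
- pad: Foam pad: blue square slab 130 x 130 mm, 10 mm thick, firm, fixed to the table. Origin: centre of its underside, at table height; x and y along its sides, z up (its top is at 10 mm). It lies on the other side from the tray, left or right.

How it is judged (in metres and radians):
On the way, in this order (a step that is already met when the one before it is completed fails the run):
1. the loupe stands upright, released and at rest, on the blue pad (x of loupe in the frame of pad between -0.05 and 0.05 m and y of loupe in the frame of pad between -0.05 and 0.05 m and z of loupe in the frame of pad between 0.004 and 0.016 m and angle between loupe's own z axis and vertical below 0.15 rad and linear speed of loupe below 0.03 m/s and contact force between the fingers and loupe below 0.05 N), for 0.2 s.
2. the brass specimen lies flat and lengthwise in the tray, released and at rest (x of brass in the frame of tray between -0.018 and 0.018 m and y of brass in the frame of tray between -0.018 and 0.018 m and z of brass in the frame of tray between 0.002 and 0.01 m and angle between brass's own z axis and vertical below 0.12 rad and angle between the x axis of brass and the x axis of tray, either way round below 0.3 rad and linear speed of brass below 0.03 m/s and contact force between the fingers and brass below 0.05 N), for 0.2 s.
At the end, for the whole second after the job is handed in: Loupe upright (0.15 rad) on the pad, centre within 50 mm of the pad's centre along each side; brass specimen flat (0.12 rad) on the tray's floor, centre within 18 mm of the tray's along each side, length within 0.3 rad of the tray's; both released and at rest (all of step 1 and all of step 2); the robot touches nothing.
It fails at once if the loupe tips over (leans more than 0.7 rad) (angle between loupe's own z axis and vertical above 0.7 rad).
It fails at once if the loupe is dropped (moves faster than 0.75 m/s with no finger on it, a fall of about 30 mm) (linear speed of loupe above 0.75 m/s and contact force between the fingers and loupe below 0.01 N).
It fails at once if the brass specimen is dropped (moves faster than 0.75 m/s with no finger on it, a fall of about 30 mm) (linear speed of brass above 0.75 m/s and contact force between the fingers and brass below 0.01 N).
It also fails if it takes over 61 s, if anything falls off the work surface, if the arm or the gripper's body presses on something with over 40 N, if the wrist force passes 120 N, or if a joint passes its speed limit or range.

### The arm

A 6-joint arm with a two-finger parallel gripper is mounted at the origin on the work surface. World frame = base frame: x ahead of the robot, y to its left, z up, the work surface at z = 0. Lengths are in mm, angles in degrees, forces in N, time in s.
With the tool pointing down it reaches from about 300 to 850 mm from the base axis. Payload 4.2 kg.
Tool frame: the origin (TCP) lies between the finger pads; the fingertips stand 22 mm ahead of it and the grasp point (between the pads) lies 3 mm ahead of it; z points along the fingers, y is the direction in which the jaws open and shut (so a half turn about z gives the same grasp; the last joint's range is limited). The gripper opens to 91 mm and grips with 3 to 60 N. Pads are 32 mm wide; open, the fingers measure 118 mm over their backs; the gripper's body (76 mm by 178 mm) begins 60 mm behind the grasp point.
Start: joints at [-73.969, 18.312, 89.639, -0, 72.044, -1.146], TCP at [169.817, -549.366, 235.976] pointing down, gripper open.
Joint ranges: [-177.97, 177.97], [-48.28, 115.42], [12.27, 149.76], [-77.06, 257.06], [2.81, 150.46], [-146.56, 146.56]. Speed limits (degrees/s): [147.25, 147.25, 180, 180, 180, 180].

### API

Orientations are given as [roll, pitch, yaw] about the fixed x, y, z axes, in that order (R = Rz(yaw) Ry(pitch) Rx(roll)).
In Python, from workcell import * gives the robot as it stands.
- The arm moves only by the shell command python3 -m jog 'ROWS' [OPENING] [FORCE]. ROWS is text: rows parted by semicolons, each of 6 numbers parted by spaces: the shift along the tool's x, y, z in units of 0.5 m (1.0 is 0.5 m), then the turn, a rotation vector about the tool's x, y, z in units of pi/2 rad (1.0 is pi/2 rad). A call has 1 to 20 rows; each row is the pose to reach, as a shift and turn from the pose measured when the call began, along the tool's axes at that moment; what a row does not reach only later rows make up. A row lasts 1/12 s, in which the tool goes at most 41.7 mm and 7.16 degrees, less where a joint would pass 70% of its speed; a pose out of reach is approached as far as the arm can. A call with a number of a shift or a turn outside -1 to 1 is refused whole. A call with a gripper value outside its range is refused whole. OPENING is the opening, from -1 (shut) to 1 (fully open), set as the call begins (- or left out, the last holds). The fingers move at their own pace and stop on an object; FORCE is the grip in N (left out, the last holds). Time passes only in rows, so rows that repeat a pose let the fingers close. It gives the time, the measured TCP pose, the force and the opening at its end, in the units of the state.
- state(): the state, without advancing time (a new reading comes with each control period).
- grab_frame(name): name is "scene" or "side" or "wrist"; returns the picture (384x512x3 uint8, red, green, blue); there is no depth.
- calibration(name): a dict with "mtx" (3x3 intrinsics, pixels), "rvec" (rotation vector, rad) and "tvec" (3), from world to camera coordinates, as OpenCV has them. Camera axes: x right, y down, z forward; pixel columns grow to the right and rows downward; lengths in mm; the calibration is good to about 2 mm. A picture is of the moment at which its call begins: read the wrist's pose just before it. calibration takes no time and is no camera call; for the wrist camera it gives the pose at the moment of the call.
- job_done(): hands the job in, once; it reports no verdict.
Trained networks look in the newest picture that a camera, given by its name, has taken for a name from the list of things; names that differ only in an ending like _2 or _b are one class to them, and where a whole thing is asked for, a point or a joint stands for the part that bears it (a point fixed in the world has none). Each returns a list of dicts, best first, with "confidence" (0 to 1); they miss things now and then, are a little off and sometimes report something else, mostly with a low value. They report only what shows in the picture. A call takes as long as a camera call.
- spot_in(query, camera): "rect" ([left, top, right, bottom] in pixels, round what is visible of it).
- tip_of(query, camera): "location" ([column, row] in pixels: a listed point, or the origin of a listed thing).
The state is a dict: "time_s": time; "qpos": joint angles; "qvel": joint speeds; "effort": joint torques, N m; "ee_pos": TCP position; "ee_rot": TCP orientation; "force": force on the tool from outside, world axes, zero at the start; "torque": the same for the moment, N m; "gripper_width": finger opening in mm.
Only numpy, scipy, OpenCV 4.12 (cv2) and the standard library are available. Lean on these libraries where they do the work, as an engineer would, in place of code of your own. Each camera call takes 0.05 s, during which the arm holds its last target. There are 200 camera calls.

## Working session

There is one attempt and no reset: what is moved stays moved. The work goes in short steps, Python scripts to look and compute and a shell command to move; the robot and the scene stay as the last step left them, time stands still between calls to the robot, and variables do not carry over. Pictures are saved under pics/ and viewed, about 8 in all and at most 12, crops included, and the job is handed in when it is done.

```bash
ls; mkdir -p pics; cat > h.py <<'E'
from workcell import *
import numpy as np, cv2
from scipy.spatial.transform import Rotation as R
def ray(name,px,z,cal=None):
    c=cal or calibration(name); K=np.array(c["mtx"],float)
    Rm=cv2.Rodrigues(np.array(c["rvec"],float))[0]; t=np.array(c["tvec"],float).ravel()
    o=-Rm.T@t; p=cv2.undistortPoints(np.array([[px]],float),K,None).ravel()
    d=Rm.T@np.array([p[0],p[1],1]); return o+d*(z-o[2])/d[2]
def proj(name,P,cal=None):
    c=cal or calibration(name)
    return cv2.projectPoints(np.array(P,float).reshape(-1,1,3),np.array(c["rvec"],float),np.array(c["tvec"],float),np.array(c["mtx"],float),None)[0].reshape(-1,2)
def save(img,f,s=1):
    cv2.imwrite("pics/"+f,cv2.resize(img[:,:,::-1],None,fx=s,fy=s))
E
python3 - <<'E'
from h import *
s=state(); print(s["time_s"],s["ee_pos"],s["ee_rot"],s["gripper_width"])
a=grab_frame("scene"); b=grab_frame("side")
save(a,"scene0.png",1.5); save(b,"side0.png",1.5)
for cam in("scene","side"):
  for q,z in (("loupe",6),("brass",0),("tray",0),("pad",0)):
    for r in tip_of(q,cam)[:2]: print(cam,q,round(r["confidence"],2),np.round(r["location"]),np.round(ray(cam,r["location"],z)))
print(state()["time_s"])
E
```

```text
pics
0.0 [ 169.67307018 -548.91141533  235.10957351] [-1.79895967e+02 -5.20338957e-04  1.71776907e+01] 90.9368685996201
scene loupe 0.96 [316. 235.] [585. 142.   6.]
scene brass 0.7 [184. 183.] [ 453. -161.    0.]
scene tray 0.69 [309. 242.] [599. 129.   0.]
scene pad 0.61 [173. 228.] [ 598. -146.    0.]
side loupe 0.68 [182. 246.] [593. 127.   6.]
side brass 0.84 [327. 165.] [ 462. -159.    0.]
side pad 0.82 [256. 146.] [ 609. -146.   -0.]
0.5
```

View pics/scene0.png

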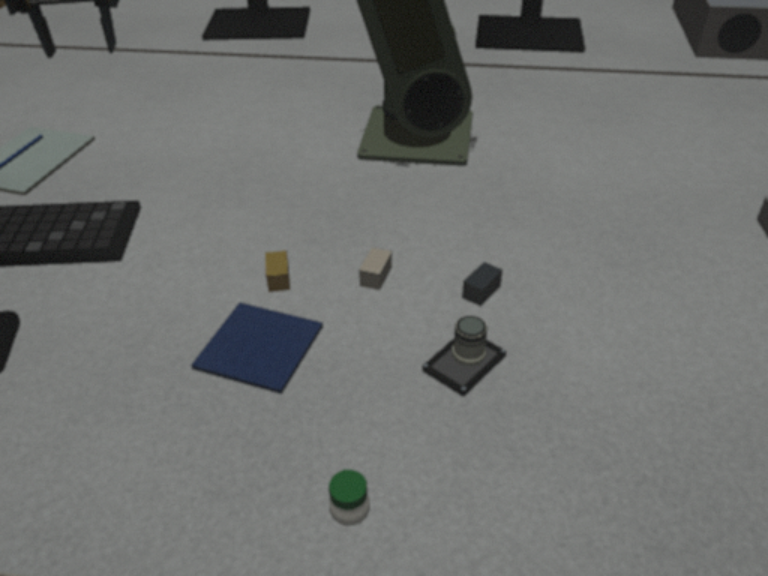

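View pics/side0.png

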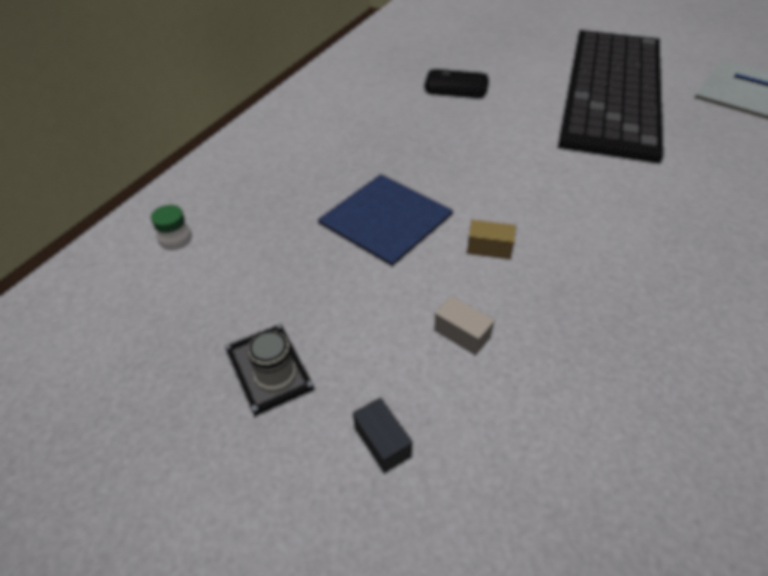

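The scene picture shows brass at about (277,270), ceramic (376,268), steel (482,283), pad (258,347), and the tray with the loupe at about (466,355). The side view agrees: brass (492,238), tray (270,368), loupe (272,362). The brass is in front of the pad, and the tray is on the left.

```bash
python3 - <<'E'
from h import *
def quad(cam,pts,z):
    P=np.array([ray(cam,np.array(p)/1.5,z)[:2] for p in pts]); print(cam,np.round(P).tolist(),"c",np.round(P.mean(0)))
    (c,s,a)=cv2.minAreaRect(P.astype(np.float32)); print("   ",np.round(c),np.round(s),round(a,1))
quad("scene",[(240,304),(322,323),(281,389),(194,366)],10)
quad("side",[(381,176),(452,212),(391,263),(320,220)],10)
quad("side",[(228,347),(281,327),(312,388),(256,411)],11)
quad("scene",[(424,366),(505,352),(463,392)],11)
quad("side",[(472,221),(516,224),(514,238),(469,235)],32)
quad("scene",[(266,253),(288,252),(290,268),(267,270)],32)
for cam,p in(("scene",(471,327)),("side",(269,348))): print(cam,np.round(ray(cam,np.array(p)/1.5,50+6)))
c=calibration("wrist"); s=state()
Rm=cv2.Rodrigues(np.array(c["rvec"]))[0]; o=-Rm.T@np.ravel(c["tvec"]); T=R.from_euler("xyz",s["ee_rot"],degrees=True).as_matrix()
print("cam in tool",T.T@(o-s["ee_pos"]),"\n",T.T@Rm.T, c["mtx"])
E
```

```text
scene [[536.0, -190.0], [559.0, -67.0], [682.0, -92.0], [659.0, -213.0]] c [ 609. -140.]
    [ 609. -140.] [125. 126.] 79.3
side [[651.0, -215.0], [529.0, -190.0], [555.0, -67.0], [676.0, -94.0]] c [ 603. -142.]
    [ 603. -142.] [125. 125.] 77.8
side [[650.0, 129.0], [615.0, 79.0], [541.0, 129.0], [575.0, 177.0]] c [595. 128.]
    [596. 129.] [60. 90.] 56.0
scene [[621.0, 79.0], [583.0, 180.0], [658.0, 131.0]] c [621. 130.]
    [603. 131.] [63. 90.] 54.5
side [[491.0, -161.0], [440.0, -181.0], [434.0, -155.0], [484.0, -135.0]] c [ 462. -158.]
    [ 462. -158.] [57. 26.] 21.8
scene [[444.0, -175.0], [438.0, -143.0], [474.0, -131.0], [483.0, -163.0]] c [ 460. -153.]
    [ 459. -153.] [42. 33.] 17.6
scene [589. 134.  56.]
side [584. 133.  56.]
cam in tool [  69.97488475    0.55965343 -148.29744437] 
 [[-7.33517261e-04 -9.68943622e-01 -2.47280649e-01]
 [ 9.99999730e-01 -6.99957387e-04 -2.23623716e-04]
 [ 4.35928560e-05 -2.47280746e-01  9.68943874e-01]] [[314.93265802   0.         254.49603416]
 [  0.         314.93265802 189.98196458]
 [  0.           0.           1.        ]]
```

```bash
python3 -m jog '.8 -.56 0 0 0 0;.8 -.56 0 0 0 0;.8 -.56 0 0 0 0;.8 -.56 0 0 0 0;.8 -.56 0 0 0 0;.8 -.56 0 0 0 0;.8 -.56 0 0 0 0;.8 -.56 0 0 0 0;.8 -.56 0 0 0 0;.8 -.56 0 0 0 0;.8 -.56 0 0 0 0;.8 -.56 0 0 0 0;.8 -.56 0 0 0 0;.8 -.56 0 0 0 0;.8 -.56 0 0 0 0;.8 -.56 0 0 0 0' 1 20
python3 - <<'E'
from h import *
s=state(); print(s["time_s"],s["ee_pos"],s["ee_rot"],s["qpos"],s["force"])
c=calibration("wrist"); a=grab_frame("wrist"); save(a,"w1.png",1.5); np.save("w1.npy",a)
import pickle; pickle.dump(c,open("w1.pkl","wb"))
for q,z in (("brass",0),("pad",0),("tray",0)):
    for r in tip_of(q,"wrist")[:2]: print(q,round(r["confidence"],2),np.round(r["location"]),np.round(ray("wrist",r["location"],z,c)))
E
```

```text
time_s: 1.83
ee_pos: [468.6, -164.5, 235.9]
ee_rot: [180.0, 0.0, 17.1]
force: [0.1, -0.1, 0.4]
gripper_width: 91.1
1.8333 [ 468.58834796 -164.53964104  235.93979888] [1.79990546e+02 2.60963092e-02 1.71028921e+01] [-2.06601907e+01  1.12527614e+01  9.94696678e+01 -2.50751365e-02
  6.92924134e+01  5.22457847e+01] [ 0.07487694 -0.06806742  0.43277161]
brass 0.59 [245. 170.] [ 462. -155.    0.]
pad 0.97 [271.  51.] [ 602. -143.    0.]
tray 0.4 [245. 166.] [ 467. -153.    0.]
```

View pics/w1.png

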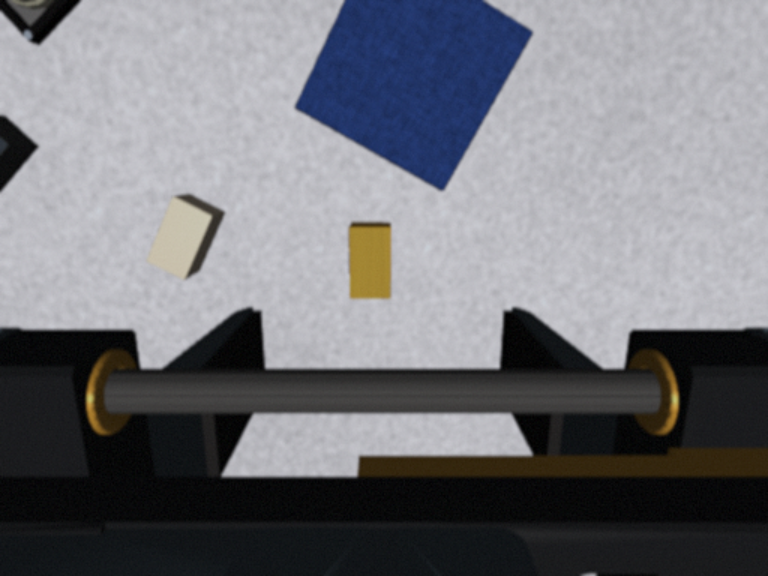

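Wrist view: the brass top face spans about (350,226) to (391,298) and is aligned with the tool. The pad corners are at (296,108), (443,190) and (532,33). Next I move over the tray.

```bash
python3 -m jog '.4 -.5 0 0 0 0;.4 -.5 0 0 0 0;.4 -.5 0 0 0 0;.4 -.5 0 0 0 0;.4 -.5 0 0 0 0;.4 -.5 0 0 0 0;.4 -.5 0 0 0 0;.4 -.5 0 0 0 0;.4 -.5 0 0 0 0;.4 -.5 0 0 0 0;.4 -.5 0 0 0 0'
python3 - <<'E'
from h import *
import pickle
c1=pickle.load(open("w1.pkl","rb")); a=np.load("w1.npy")
h=cv2.cvtColor(a,cv2.COLOR_RGB2HSV)
def big(m):
    cs,_=cv2.findContours(m,0,2); return max(cs,key=cv2.contourArea)
m=cv2.inRange(h,(15,100,90),(32,255,255)); m[:,:200]=0; m[240:]=0
x=big(m); (p,s,an)=cv2.minAreaRect(x); B=cv2.boxPoints((p,s,an)); W=np.array([ray("wrist",q,32,c1) for q in B]); print("brass",W.mean(0),cv2.minAreaRect(W[:,:2].astype(np.float32)))
m=cv2.inRange(h,(100,80,40),(130,255,255)); x=big(m)
W=np.array([ray("wrist",q,10,c1) for q in [(296/1.5,108/1.5),(443/1.5,190/1.5),(532/1.5,33/1.5)]]); print("pad",W,(W[0]+W[2])/2)
s=state(); print(s["time_s"],s["ee_pos"],s["ee_rot"])
c=calibration("wrist"); a=grab_frame("wrist"); save(a,"w2.png",1.5)
pickle.dump((c,s["ee_pos"]),open("w2.pkl","wb"))
for q,z in (("loupe",6),("tray",0)):
    for r in tip_of(q,"wrist")[:2]: print(q,round(r["confidence"],2),np.round(r["location"]),np.round(ray("wrist",r["location"],z,c)))
E
```

```text
time_s: 2.95
ee_pos: [586.2, 132.2, 235.8]
ee_rot: [180.0, 0.1, 17.0]
force: [-1.0, -0.3, -0.1]
gripper_width: 91.6
brass [ 464.23047735 -156.31504685   32.        ] ((464.17578125, -156.13746643066406), (55.75383377075195, 30.208019256591797), 17.060392379760742)
pad [[ 555.75983387  -71.43958486   10.        ]
 [ 531.08676246 -195.75815067   10.        ]
 [ 654.84292562 -221.0342687    10.        ]] [ 605.30137975 -146.23692678   10.        ]
2.95 [586.2090651  132.18359822 235.76049044] [1.79963293e+02 5.95705917e-02 1.70427056e+01]
loupe 0.89 [255. 167.] [589. 131.   6.]
tray 0.81 [262. 159.] [599. 126.   0.]
```

View pics/w2.png

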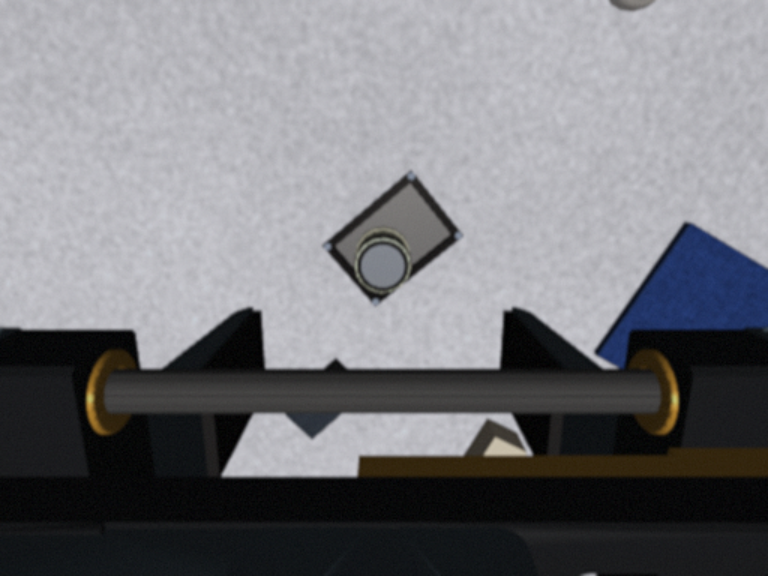

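The loupe's top ring is at about (383,265), in the near corner of the tray. The tray rim corners are at (411,172), (462,237), (376,304) and (324,246).

```bash
python3 - <<'E'
from h import *
import pickle
c,p=pickle.load(open("w2.pkl","rb"))
f=lambda q,z: ray("wrist",np.array(q)/1.5,z,c)
W=np.array([f(q,11)[:2] for q in [(411,172),(462,237),(376,304),(324,246)]]); print(W,W.mean(0),cv2.minAreaRect(W.astype(np.float32)))
print("loupe",f((383,265),56)); print("steel corner",f((336,358),32),f((312,438),32))
s=state();T=R.from_euler("xyz",s["ee_rot"],degrees=True).as_matrix()
print(T.T@(np.append(f((383,265),56)[:2],41)-s["ee_pos"])/500)
E
```

```text
[[654.25455192 128.823243  ]
 [618.29285319  74.64885901]
 [545.18121005 123.91474801]
 [579.27155558 177.58456863]] [599.25004269 126.24285466] ((599.0394897460938, 125.94935607910156), (65.02101135253906, 89.44338989257812), 56.96412658691406)
loupe [587.29734925 130.94262799  56.        ]
steel corner [498.73449931 143.08797525  32.        ] [423.37269022 142.90674773  32.        ]
[0.00166926 0.00177067 0.39046871]
```

```bash
python3 -m jog '.002 .002 .07 0 0 0;.002 .002 .14 0 0 0;.002 .002 .21 0 0 0;.002 .002 .28 0 0 0;.002 .002 .33 0 0 0;.002 .002 .36 0 0 0;.002 .002 .38 0 0 0;.002 .002 .39 0 0 0;.002 .002 .39 0 0 0;.002 .002 .39 0 0 0' 1 10
python3 -m jog '0 0 0 0 0 0;0 0 0 0 0 0;0 0 0 0 0 0;0 0 0 0 0 0;0 0 0 0 0 0;0 0 0 0 0 0;0 0 0 0 0 0;0 0 0 0 0 0;0 0 0 0 0 0;0 0 0 0 0 0;0 0 0 0 0 0;0 0 0 0 0 0' -1 10
```

```text
time_s: 3.93
ee_pos: [588.2, 130.6, 42.2]
ee_rot: [180.0, -0.1, 16.9]
force: [0.2, 0.5, 0.5]
gripper_width: 91.4
time_s: 4.93
ee_pos: [588.2, 130.8, 42.2]
ee_rot: [180.0, -0.1, 16.9]
force: [0.2, 1.4, 0.5]
gripper_width: 39.5
```

```bash
python3 -m jog '0 0 -.02 0 0 0;0 0 -.05 0 0 0;0 0 -.09 0 0 0;0 0 -.13 0 0 0;0 0 -.15 0 0 0;0 .03 -.15 0 0 0;-.02 .07 -.15 0 0 0;-.03 .12 -.15 0 0 0;-.04 .17 -.15 0 0 0;-.05 .22 -.15 0 0 0;-.06 .27 -.15 0 0 0;-.08 .32 -.15 0 0 0;-.09 .37 -.15 0 0 0;-.1 .42 -.15 0 0 0;-.11 .46 -.15 0 0 0;-.12 .5 -.15 0 0 0;-.13 .52 -.15 0 0 0;-.13 .54 -.15 0 0 0;-.13 .54 -.15 0 0 0;-.13 .54 -.15 0 0 0'
python3 - <<'E'
from h import *
s=state(); print(s["ee_pos"],s["force"],s["gripper_width"])
a=grab_frame("scene");b=grab_frame("side")
save(np.hstack([a[120:320,60:360],b[60:260,120:420]]),"lift.png",1.3)
E
```

```text
time_s: 6.6
ee_pos: [604.3, -146.4, 116.8]
ee_rot: [-180.0, -0.1, 16.9]
force: [-0.2, 0.7, -1.0]
gripper_width: 39.4
[ 604.34357385 -146.35036726  116.83649438] [-0.22359782  0.71661898 -0.95351037] 39.37122115587832
```

View pics/lift.png

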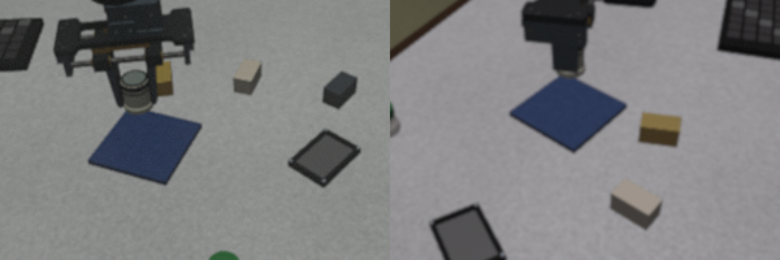

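The loupe is held upright over the pad, at crop left (135,95), and the tray is empty. Next I lower it and release it.

```bash
python3 -m jog '0 0 .04 0 0 0;0 0 .08 0 0 0;0 0 .11 0 0 0;0 0 .125 0 0 0;0 0 .134 0 0 0;0 0 .138 0 0 0;0 0 .14 0 0 0;0 0 .141 0 0 0;0 0 .141 0 0 0;0 0 .141 0 0 0'
python3 -m jog '0 0 0 0 0 0;0 0 0 0 0 0;0 0 0 0 0 0;0 0 0 0 0 0;0 0 0 0 0 0;0 0 0 0 0 0;0 0 0 0 0 0;0 0 0 0 0 0;0 0 0 0 0 0;0 0 0 0 0 0' 1
```

```text
time_s: 7.53
ee_pos: [604.9, -145.6, 47.3]
ee_rot: [180.0, -0.1, 17.0]
force: [0.0, 0.8, -1.7]
gripper_width: 39.4
time_s: 8.37
ee_pos: [604.9, -145.6, 47.2]
ee_rot: [180.0, -0.1, 17.0]
force: [-0.3, 0.8, -0.8]
gripper_width: 91.0
```

```bash
python3 -m jog '0 0 -.03 0 0 0;0 0 -.08 0 0 0;0 0 -.14 0 0 0;0 0 -.2 0 0 0;-.04 -.02 -.24 0 0 0;-.1 -.04 -.24 0 0 0;-.17 -.05 -.24 0 0 0;-.23 -.06 -.24 0 0 0;-.276 -.062 -.24 0 0 0;-.276 -.062 -.24 0 0 0;-.276 -.062 -.24 0 0 0'
python3 - <<'E'
from h import *
s=state(); c=calibration("wrist"); a=grab_frame("wrist"); save(a,"w3.png",1.5)
h=cv2.cvtColor(a,cv2.COLOR_RGB2HSV)
m=cv2.inRange(h,(15,100,90),(32,255,255)); m[:,:170]=0;m[:,340:]=0; m[235:]=0
x=max(cv2.findContours(m,0,2)[0],key=cv2.contourArea); print(cv2.boundingRect(x))
B=cv2.boxPoints(cv2.minAreaRect(x)); W=np.array([ray("wrist",q,32,c) for q in B]); print("brass",W.mean(0),cv2.minAreaRect(W[:,:2].astype(np.float32)))
T=R.from_euler("xyz",s["ee_rot"],degrees=True).as_matrix()
print(T.T@(np.append(W.mean(0)[:2],31)-s["ee_pos"])/500)
print("loupe scene",[(round(r["confidence"],2),np.round(ray("scene",r["location"],10))) for r in (grab_frame("scene"),tip_of("loupe","scene"))[1][:1]])
E
```

```text
time_s: 9.28
ee_pos: [463.0, -156.5, 167.4]
ee_rot: [179.9, -0.2, 16.9]
force: [0.7, -1.0, 0.3]
gripper_width: 91.0
(238, 157, 34, 58)
brass [ 464.75833942 -156.57168809   32.        ] ((464.76171875, -156.57879638671875), (54.273197174072266, 31.27311897277832), 16.84284782409668)
[0.00244051 0.00101882 0.27272221]
loupe scene [(0.79, array([ 602., -140.,   10.]))]
```

View pics/w3.png

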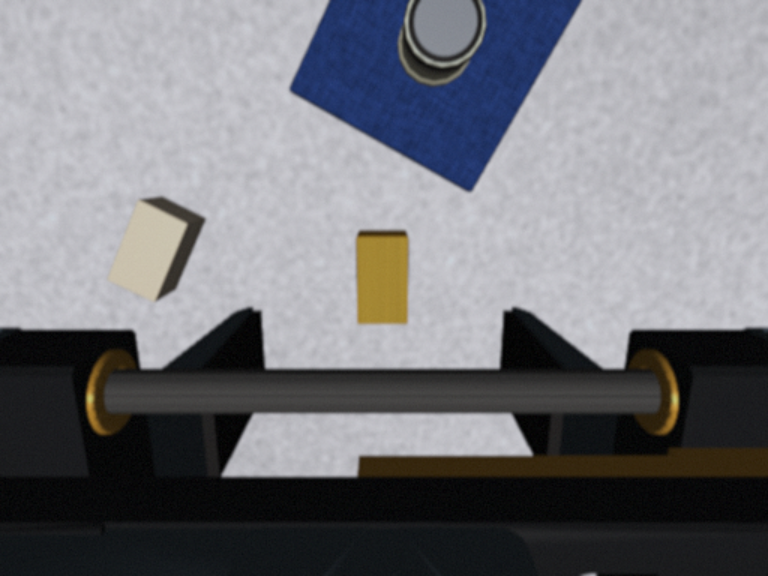

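The loupe stands upright on the pad, near (440,40). The brass top face is at (357–408, 236–323), centred between the jaws.

```bash
python3 -m jog '.002 .001 .06 0 0 0;.002 .001 .12 0 0 0;.002 .001 .18 0 0 0;.002 .001 .23 0 0 0;.002 .001 .255 0 0 0;.002 .001 .267 0 0 0;.002 .001 .272 0 0 0;.002 .001 .272 0 0 0;.002 .001 .272 0 0 0' 1 40
python3 -m jog '0 0 0 0 0 0;0 0 0 0 0 0;0 0 0 0 0 0;0 0 0 0 0 0;0 0 0 0 0 0;0 0 0 0 0 0;0 0 0 0 0 0;0 0 0 0 0 0;0 0 0 0 0 0;0 0 0 0 0 0;0 0 0 0 0 0;0 0 0 0 0 0;0 0 0 0 0 0;0 0 0 0 0 0' -1 40
```

```text
time_s: 10.18
ee_pos: [467.4, -156.7, 31.8]
ee_rot: [179.9, -0.3, 17.0]
force: [-0.1, 0.1, 0.1]
gripper_width: 91.3
time_s: 11.35
ee_pos: [467.1, -156.4, 31.7]
ee_rot: [179.9, -0.3, 17.0]
force: [-2.0, 3.8, 2.0]
gripper_width: 31.6
```

```bash
python3 -m jog '0 0 -.02 0 0 0;0 0 -.05 0 0 0;0 0 -.09 0 0 0;0 0 -.13 0 0 0;.02 -.02 -.16 0 0 0;.06 -.06 -.17 0 0 .03;.1 -.11 -.17 0 0 .08;.14 -.15 -.17 0 0 .14;.18 -.2 -.17 0 0 .2;.22 -.24 -.17 0 0 .26;.26 -.28 -.17 0 0 .32;.3 -.33 -.17 0 0 .38;.34 -.37 -.17 0 0 .44;.37 -.41 -.17 0 0 .49;.4 -.44 -.17 0 0 .53;.42 -.46 -.17 0 0 .56;.42 -.46 -.17 0 0 .56;.42 -.46 -.17 0 0 .56;.42 -.46 -.17 0 0 .56'
python3 - <<'E'
from h import *
s=state(); print(s["ee_pos"],s["ee_rot"],s["gripper_width"],s["force"],s["time_s"])
c=calibration("wrist"); a=grab_frame("wrist"); save(a,"w4.png",1.5)
zb=s["ee_pos"][2]-32; d=-33.5
def box(cx,cy,yaw,L,W,z):
    r=R.from_euler("z",yaw,degrees=True).as_matrix()[:2,:2]
    return [[*(r@[x,y]+[cx,cy]),z] for x,y in((L/2,W/2),(L/2,-W/2),(-L/2,-W/2),(-L/2,W/2))]
print((proj("wrist",box(599,126.3,d,92,66,11),c)*1.5).round()); print((proj("wrist",box(599,126.3,d,56,32,zb+32),c)*1.5).round())
E
```

```text
time_s: 12.93
ee_pos: [599.5, 124.0, 116.4]
ee_rot: [-180.0, -0.2, -33.4]
force: [0.4, 0.2, -5.5]
gripper_width: 32.0
[599.53501993 124.02663099 116.40518099] [-1.79973308e+02 -1.61878360e-01 -3.33681514e+01] 32.03087308048127 [ 0.37413809  0.21197993 -5.50764124] 12.9333
[[317. 215.]
 [441. 215.]
 [436. 374.]
 [322. 374.]]
[[329. 303.]
 [426. 303.]
 [423. 454.]
 [333. 454.]]
```

View pics/w4.png

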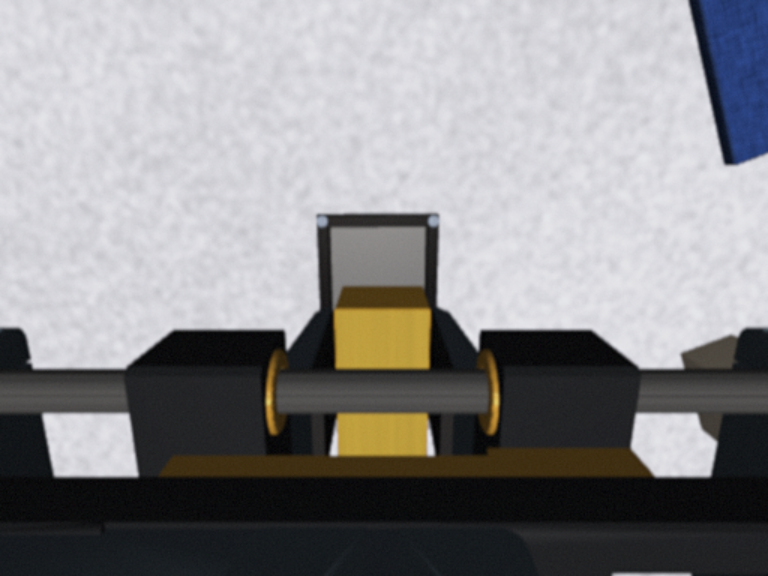

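The tray rim sits at columns 317–439 with its top edge at row 215, matching the prediction. The brass is about 2 mm to the right and about 1 mm short, so I'll correct that while lowering.

```bash
python3 -m jog '.003 -.004 .03 0 0 0;.003 -.004 .07 0 0 0;.003 -.004 .11 0 0 0;.003 -.004 .13 0 0 0;.003 -.004 .142 0 0 0;.003 -.004 .15 0 0 0;.003 -.004 .153 0 0 0;.003 -.004 .155 0 0 0;.003 -.004 .156 0 0 0;.003 -.004 .156 0 0 0'

```

```text
time_s: 13.82
ee_pos: [602.7, 124.7, 39.4]
ee_rot: [-179.9, -0.2, -33.4]
force: [0.3, -0.2, -4.7]
gripper_width: 31.1
```

```bash
python3 -m jog '0 0 .001 0 0 0;0 0 .002 0 0 0;0 0 .003 0 0 0;0 0 .004 0 0 0;0 0 .004 0 0 0;0 0 .004 0 0 0'
```

```text
time_s: 14.32
ee_pos: [602.8, 124.8, 37.8]
ee_rot: [-179.9, -0.2, -33.4]
force: [-1.2, 0.1, -2.1]
gripper_width: 31.9
```

Contact has begun, since the wrist now carries less weight. I'll release and rise.

```bash
python3 -m jog '0 0 0 0 0 0;0 0 0 0 0 0;0 0 0 0 0 0;0 0 0 0 0 0;0 0 0 0 0 0;0 0 0 0 0 0;0 0 0 0 0 0;0 0 0 0 0 0;0 0 0 0 0 0;0 0 0 0 0 0' 1
python3 -m jog '0 0 -.03 0 0 0;0 0 -.08 0 0 0;0 0 -.14 0 0 0;0 0 -.2 0 0 0;0 0 -.26 0 0 0;0 0 -.32 0 0 0;0 0 -.36 0 0 0;0 0 -.36 0 0 0;0 0 -.36 0 0 0;0 0 -.36 0 0 0;0 0 -.36 0 0 0'
python3 - <<'E'
from h import *
s=state(); c=calibration("wrist"); a=grab_frame("wrist"); b=grab_frame("side"); d=grab_frame("scene")
save(np.hstack([a[60:300,130:390],b[80:320,130:390],d[150:390,110:370][:240]]),"end.png",1.02)
h=cv2.cvtColor(a,cv2.COLOR_RGB2HSV)
m=cv2.inRange(h,(15,100,90),(32,255,255)); m[:,:170]=0;m[:,340:]=0; m[235:]=0
x=max(cv2.findContours(m,0,2)[0],key=cv2.contourArea)
B=cv2.boxPoints(cv2.minAreaRect(x)); W=np.array([ray("wrist",q,38,c) for q in B]); print("brass",W.mean(0),cv2.minAreaRect(W[:,:2].astype(np.float32)))
for cam in("side","scene"):
  for r in tip_of("loupe",cam)[:1]: print("loupe",cam,r["confidence"],ray(cam,r["location"],10))
E
```

```text
time_s: 15.15
ee_pos: [602.8, 124.8, 37.7]
ee_rot: [-179.9, -0.2, -33.4]
force: [-0.2, -0.4, 1.0]
gripper_width: 91.1
time_s: 16.07
ee_pos: [600.9, 124.7, 215.8]
ee_rot: [180.0, -0.1, -33.4]
force: [-0.6, 0.4, -0.0]
gripper_width: 91.3Traceback (most recent call last):
  File "<stdin>", line 3, in <module>
    return _nx.concatenate(arrs, 1, dtype=dtype, casting=casting)
           ~~~~~~~~~~~~~~~^^^^^^^^^^^^^^^^^^^^^^^^^^^^^^^^^^^^^^^
ValueError: all the input array dimensions except for the concatenation axis must match exactly, but along dimension 0, the array at index 0 has size 240 and the array at index 2 has size 234
```

```bash
python3 - <<'E'
from h import *
s=state(); c=calibration("wrist"); a=grab_frame("wrist"); b=grab_frame("side"); d=grab_frame("scene")
save(np.hstack([a[60:300,130:390],b[80:320,130:390],d[140:380,110:370]]),"end.png",1.02)
h=cv2.cvtColor(a,cv2.COLOR_RGB2HSV)
m=cv2.inRange(h,(15,100,90),(32,255,255)); m[:,:170]=0;m[:,340:]=0; m[235:]=0
x=max(cv2.findContours(m,0,2)[0],key=cv2.contourArea)
B=cv2.boxPoints(cv2.minAreaRect(x)); W=np.array([ray("wrist",q,38,c) for q in B]); print("brass",W.mean(0),cv2.minAreaRect(W[:,:2].astype(np.float32)))
for cam in("side","scene"):
  for r in tip_of("loupe",cam)[:1]: print("loupe",cam,r["confidence"],ray(cam,r["location"],10))
E
```

```text
brass [599.79026909 126.65975533  38.        ] ((599.795654296875, 126.66759490966797), (32.51892852783203, 56.50563049316406), 56.55086898803711)
loupe side 0.62 [ 615.10281485 -157.17756305   10.        ]
loupe scene 0.65 [ 600.07808593 -141.7335648    10.        ]
```

View pics/end.png

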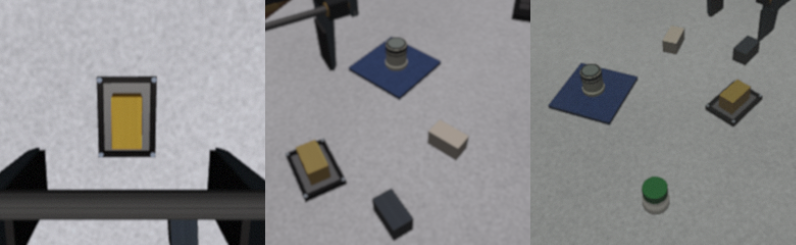

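All three views agree: the brass is centred and flat in the tray, and the loupe stands upright in the middle of the pad.

```bash
python3 -c "from workcell import *; print(job_done())"
```

```text
the job is handed in; nothing more can be done
None
```

The job is done and handed in after about 16 s of robot time; no verdict is reported. I lifted the loupe out of the tray and stood it on the blue pad. Then I laid the brass specimen lengthwise in the tray, let go of both and raised the arm clear.

My last checks, all from the camera pictures:
- **Brass:** centre at (599.8, 126.7) mm against the tray's estimated (599, 126), with its length within 1° of the tray's. It looks flat on the tray floor.
- **Loupe:** it looks upright near the pad's centre in both outside views, and I released it at (605, -146) mm against a pad centre of about (605, -144). The position detectors disagreed. The scene camera gave (600, -142) and the side camera gave (615, -157) with lower confidence. Both are well inside the 50 mm limit.
- **Release:** the gripper is fully open at about 216 mm height, with almost no force on the wrist.

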